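# Sort the reagent bottles and rebuild the filter ring stack

## Task

Tidy the fluidics bench: stand both orange-capped bottles in the orange tray and the green-capped bottle in the green tray, all upright, and rebuild the ring stack on the upright stem, the wide dark ring underneath, flat on the base, and the narrow blue ring on top of it. Do not knock any bottle over, and leave the glass beaker and the box of pipette tips where they are.

Things in the scene. Friction and masses are not known exactly. Their poses are not given: they have to be found in the camera images.
- bottle_orange_1: closed upright plastic bottle, dark amber-brown body with an orange cap (one of two alike); body 38 mm in diameter and 60 mm tall, cap 30 mm in diameter above it, 84 mm tall in all, about 70 g. Loose. Origin: centre of its underside, z up along its axis.
- bottle_orange_2: closed upright plastic bottle, dark amber-brown body with an orange cap (one of two alike); body 38 mm in diameter and 60 mm tall, cap 30 mm in diameter above it, 84 mm tall in all, about 70 g. Loose. Origin: centre of its underside, z up along its axis.
- bottle_green: closed upright plastic bottle, whitish body with a green cap; body 38 mm in diameter and 60 mm tall, cap 30 mm in diameter above it, 84 mm tall in all, about 70 g. Loose. Origin: centre of its underside, z up along its axis.
- ring_wide: wide dark-grey (almost black) ring lying flat: outer diameter 56 mm, hole 26 mm, 20 mm thick, about 60 g. Loose. Origin: centre of its underside, z along its axis.
- ring_narrow: narrow blue ring lying flat: outer diameter 42 mm, hole 26 mm, 18 mm thick, about 40 g. Loose. Origin: centre of its underside, z along its axis.
- tray_orange: orange open rectangular tray, fixed to the bench, 90 mm along its x, 160 mm along its y, 20 mm tall, walls and floor 4 mm thick, room for several bottles side by side along y. Origin: centre of its underside (on the bench), z up.
- tray_green: green open rectangular tray, fixed to the bench, 90 mm along its x, 160 mm along its y, 20 mm tall, walls and floor 4 mm thick, room for several bottles side by side along y. Origin: centre of its underside (on the bench), z up.
- stem_base: round grey base plate, 90 mm in diameter and 6 mm thick, fixed to the bench, with an upright steel stem in its middle, 14 mm in diameter, its tapered tip 56 mm above the bench. The rings go over the stem. Origin: centre of the plate's underside (on the bench), z up along the stem.
- beaker: bystander: empty clear glass beaker, 64 mm across at the rim, 85 mm tall, loose. Origin: centre of its underside.
- tip_box: bystander: grey box of yellow pipette tips, 75 by 75 mm, 48 mm tall, loose. Origin: centre of its underside.
Things that resemble listed ones, but are neither listed nor needed, are in the scene too. What is shaped like the ring_wide but yellow is not meant.

How it is judged:
At the end, for the whole second after the job is handed in: Each bottle upright (0.15 rad), underside within 12 mm of the bench, inside the tray of its cap's colour; over the stem, within 10 mm of its axis and flat (0.1 rad), the wide ring on the base and the narrow on it (heights within 5 mm); all at rest; beaker and tip box moved under 20 mm (x of bottle_orange_1 in the frame of tray_orange between -0.042 and 0.042 m and y of bottle_orange_1 in the frame of tray_orange between -0.077 and 0.077 m and z of bottle_orange_1 in the frame of tray_orange between -0.002 and 0.012 m and angle between each of bottle_orange_1, bottle_orange_2, bottle_green's own z axis and vertical below 0.15 rad and linear speed of each of bottle_orange_1, bottle_orange_2, bottle_green, ring_wide, ring_narrow below 0.02 m/s and x of bottle_orange_2 in the frame of tray_orange between -0.042 and 0.042 m and y of bottle_orange_2 in the frame of tray_orange between -0.077 and 0.077 m and z of bottle_orange_2 in the frame of tray_orange between -0.002 and 0.012 m and x of bottle_green in the frame of tray_green between -0.042 and 0.042 m and y of bottle_green in the frame of tray_green between -0.077 and 0.077 m and z of bottle_green in the frame of tray_green between -0.002 and 0.012 m and horizontal distance between each of ring_wide, ring_narrow and stem_base below 0.01 m and z of ring_wide in the frame of stem_base between 0.001 and 0.011 m and angle between each of ring_wide, ring_narrow's own z axis and vertical below 0.1 rad and z of ring_narrow in the frame of stem_base between 0.021 and 0.031 m and distance of each of beaker, tip_box from where it was at the start of the episode below 0.02 m); the robot touches nothing.
It fails at once if a bottle is knocked over (tipped by more than 0.9 rad) (angle between any of bottle_orange_1, bottle_orange_2, bottle_green's own z axis and vertical above 0.9 rad).
It fails at once if the beaker or the tip box is shifted by more than 20 mm or tipped (distance of any of beaker, tip_box from where it was at the start of the episode above 0.02 m or angle between any of beaker, tip_box's own z axis and vertical above 0.4 rad).
It also fails if it takes over 141 s, if anything falls off the work surface, if the arm or the gripper's body presses on something with over 40 N, if the wrist force passes 120 N, or if a joint passes its speed limit or range.

## Robot

A 6-joint arm with a two-finger parallel gripper is mounted at the origin on the work surface. World frame = base frame: x ahead of the robot, y to its left, z up, the work surface at z = 0. Lengths are in m, angles in rad, forces in N, time in s.
With the tool pointing down it reaches from about 0.35 to 0.975 m from the base axis. Payload 4.9 kg.
Tool frame: the origin (TCP) lies midway between the tips of the shut fingers; the grasp point (between the pads) lies 19 mm behind it; z points along the fingers, y is the direction in which the jaws open and shut (so a half turn about z gives the same grasp; the last joint's range is limited). The gripper opens to 85 mm and grips with 20 to 120 N. Pads are 22 mm wide; open, the fingers measure 114 mm over their backs; the gripper's body (76 mm by 85 mm) begins 54 mm behind the grasp point. The pads swing forward as they close: fully open they stand 13 mm farther back than shut.
Start: joints at [-1.437, 0.053, 1.613, -0, 1.476, -0.119], TCP at [0.156, -0.605, 0.231] pointing down, gripper open.
Joint ranges: [-3.01, 3.01], [-1.01, 2.22], [0.06, 2.58], [-1.02, 4.17], [0.09, 2.62], [-3.14, 3.14]. Speed limits (rad/s): [2.57, 2.57, 3.14, 3.14, 3.14, 3.14].

## Interface

Orientations are given as a rotation vector (axis times angle).
In Python, from station import ctrl gives the robot as it stands.
- The arm moves only by the tool jog_arm, never from a script. Its argument "steps" is a list of rows, each an object of numbers: "dx", "dy", "dz": the shift along the world's x, y, z in units of 60 mm (1.0 is 60 mm); "twist": the turn about the world's z in units of 10 degrees (1.0 is 10 degrees). A call has 1 to 5 rows; each row is the pose to reach, as a shift and turn from the pose measured when the call began; what a row does not reach only later rows make up. A row lasts 1/8 s, in which the tool goes at most 62.5 mm and 10.7 degrees, less where a joint would pass 70% of its speed; a pose out of reach is approached as far as the arm can. A call with a gripper value outside its range is refused whole. "gripper" is the closure in counts, from 0 (fully open) to 255 (shut), set as the call begins (left out, the last holds). The fingers move at their own pace and stop on an object; "newtons" is the grip in N (left out, the last holds). Time passes only in rows, so rows that repeat a pose let the fingers close. It gives the time, the measured TCP pose, the force and the opening at its end, in the units of the state.
- ctrl.get_obs(): the state, without advancing time (a new reading comes with each control period).
- ctrl.get_image(name): name is "side" or "top"; returns a dict with "frame" (420x560x3 uint8, red, green, blue), "range_z" (420x560 float32, m along the optical axis (not along the pixel's ray), 0 where there is no reading), "fx", "fy", "cx", "cy" (pixels), "extrinsics" (4x4, takes a point from camera to world coordinates). Camera axes: x right, y down, z forward; pixel columns grow to the right and rows downward; lengths in m; the calibration is good to about 2 mm. A picture is of the moment at which its call begins.
- ctrl.finish_job(): hands the job in, once; it reports no verdict.
The state is a dict: "t": time; "q": joint angles; "dq": joint speeds; "effort": joint torques, N m; "tool_pos": TCP position; "tool_rot": TCP orientation; "contact_force": force on the tool from outside, world axes, zero at the start; "wrist_torque": the same for the moment, N m; "opening": finger opening in m.
Only numpy, scipy, OpenCV 4.12 (cv2) and the standard library are available. Lean on these libraries where they do the work, as an engineer would, in place of code of your own. Each camera call takes 0.05 s, during which the arm holds its last target.

## Working session

There is one attempt and no reset: what is moved stays moved. The work goes in short steps, Python scripts to look and compute and a tool call to move; the robot and the scene stay as the last step left them, time stands still between calls to the robot, and variables do not carry over. Pictures are saved under pics/ and viewed, and the job is handed in when it is done.

Besides the shell and the picture viewer there is one more tool, called after "Call:" as name([rows], argument=value, ...), one row to a line, values as JSON. jog_arm: Moves the arm, as the interface text tells. Its arguments: {"type":"object","properties":{"steps":{"type":"array"},"gripper":{"type":"number"},"newtons":{"type":"number"}},"required":["steps"]}

```bash
mkdir -p pics; ls; cat > h.py <<'E'
import numpy as np, cv2
from station import ctrl
def grab(n,tag):
    im=ctrl.get_image(n); cv2.imwrite(f'pics/{n}_{tag}.png',cv2.cvtColor(im['frame'],cv2.COLOR_RGB2BGR)); return im
def ray(im,u,v,z):
    d=np.array([(u-im['cx'])/im['fx'],(v-im['cy'])/im['fy'],1.]); E=np.array(im['extrinsics'])
    D=E[:3,:3]@d; o=E[:3,3]; return o+D*(z-o[2])/D[2]
def cloud(im):
    v,u=np.mgrid[:420,:560]; Z=im['range_z']; E=np.array(im['extrinsics'])
    P=np.stack([(u-im['cx'])/im['fx']*Z,(v-im['cy'])/im['fy']*Z,Z],-1)
    W=P@E[:3,:3].T+E[:3,3]; W[Z<=0]=np.nan; return W
E
python3 - <<'E'
from h import *
for n in('side','top'):
    im=grab(n,'a'); print(np.round(im['extrinsics'],3).tolist(),im['fx'])
print(ctrl.get_obs())
E
```

```text
pics
[[-0.953, -0.168, 0.252, 0.156], [-0.303, 0.553, -0.776, 1.03], [-0.009, -0.816, -0.578, 0.791], [0.0, 0.0, 0.0, 1.0]] 504.25972050866096
[[-0.0, -0.992, 0.123, 0.362], [-1.0, -0.002, -0.013, -0.002], [0.013, -0.123, -0.992, 1.222], [0.0, 0.0, 0.0, 1.0]] 412.38128467275874
{'t': 0.1, 'q': array([-1.43703209e+00,  5.32986063e-02,  1.61415012e+00, -4.08481258e-06,
        1.47601900e+00, -1.19003348e-01]), 'dq': array([ 7.53551379e-04, -2.45777120e-03, -2.78463250e-03, -5.90987792e-04,
       -1.20062232e-03,  8.10627388e-05]), 'effort': array([ 4.42823557e-05, -3.94906390e+01, -3.71362317e+01, -1.58097469e-04,
        3.89080480e-03, -4.25953161e-06]), 'tool_pos': array([ 0.15622409, -0.60457572,  0.23018508]), 'tool_rot': array([-3.11467580e+00, -3.95754514e-01,  2.81079632e-05]), 'contact_force': array([0.01835271, 0.12411918, 0.26182495]), 'wrist_torque': array([ 0.04013188, -0.0502923 , -0.03772235]), 'opening': 0.08527121748663954}
```

View pics/top_a.png

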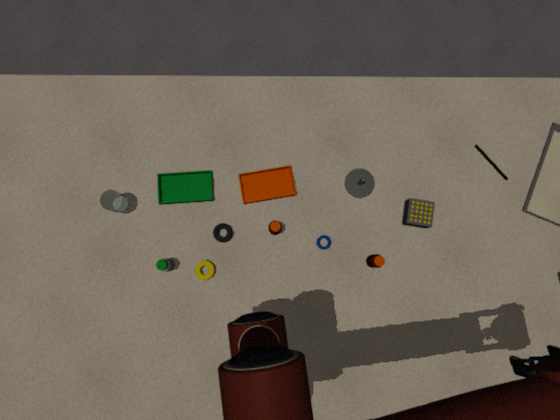

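View pics/side_a.png

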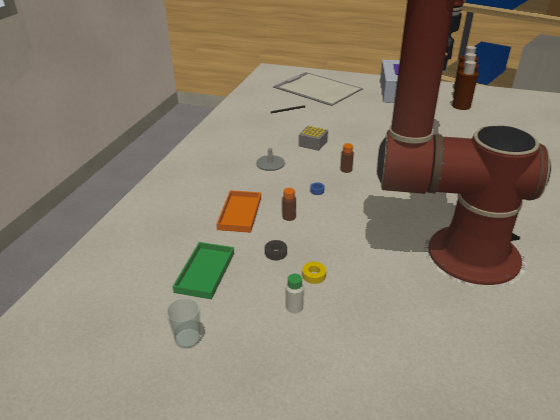

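The top view shows the green tray at about (186,187), the orange tray (268,185), the stem (360,183) and the tip box (420,212). The orange caps are at (276,227) and (378,261), and the green cap at (163,265). The dark ring is at (223,232), the blue ring at (324,242), the yellow decoy at (205,270) and the beaker at (120,203). The side view agrees.

```bash
cat > m.py <<'E'
from h import *
def comps(im,mask,mn=15):
    n,l,s,c=cv2.connectedComponentsWithStats(mask.astype(np.uint8)); 
    return [(c[i],s[i],l==i) for i in range(1,n) if s[i][4]>=mn]
def masks(im):
    f=cv2.cvtColor(im['frame'],cv2.COLOR_RGB2HSV); H,S,V=[f[...,i].astype(int) for i in range(3)]
    return dict(orange=(H<14)&(S>200)&(V>110),green=(H>50)&(H<75)&(S>150)&(V>40),blue=(H>100)&(H<125)&(S>130),yellow=(H>22)&(H<33)&(S>180)&(V>100),dark=(V<55)&(S<110))
def report(n,im):
    W=cloud(im)
    for k,m in masks(im).items():
        for c,s,mm in comps(im,m):
            if n=='top' and not(80<c[1]<300): continue
            P=W[mm]; P=P[~np.isnan(P[:,0])]
            if not len(P): continue
            z=np.percentile(P[:,2],85); 
            if z>0.15 or len(P)>4000: continue
            print(n,k,c.round(1),s.tolist(),'z85 %.3f'%z,'mean',P.mean(0).round(4),'ray@z',ray(im,*c,z).round(4)[:2])
E
python3 - <<'E'
from m import *
for n in('top','side'): report(n,ctrl.get_image(n))
E
```

```text
top orange [267.3 184.7] [239, 166, 57, 37, 1449] z85 0.008 mean [0.6015 0.0075 0.0054] ray@z [0.6009 0.0076]
top orange [274.8 225.6] [270, 221, 10, 10, 80] z85 0.087 mean [ 0.4709 -0.0142  0.0838] ray@z [ 0.4706 -0.0142]
top orange [378.9 260.4] [374, 256, 10, 10, 78] z85 0.086 mean [ 0.3749 -0.3011  0.0832] ray@z [ 0.3749 -0.3002]
top green [185.5 187. ] [158, 171, 55, 33, 1571] z85 0.010 mean [0.5938 0.2519 0.0058] ray@z [0.5929 0.2511]
top green [161.6 264.4] [157, 260, 10, 10, 85] z85 0.086 mean [0.364  0.2951 0.0833] ray@z [0.364  0.2944]
top blue [323.7 241.9] [317, 236, 14, 13, 84] z85 0.020 mean [ 0.4294 -0.158   0.0172] ray@z [ 0.4293 -0.1577]
top yellow [204.3 269.7] [195, 261, 19, 19, 212] z85 0.022 mean [0.349  0.1885 0.0188] ray@z [0.349 0.188]
top dark [490.8 161.9] [475, 145, 33, 35, 93] z85 0.009 mean [ 0.6736 -0.6717  0.0062] ray@z [ 0.6729 -0.6703]
top dark [360.8 181.8] [358, 178, 8, 7, 32] z85 0.049 mean [ 0.6066 -0.2694  0.0259] ray@z [ 0.6019 -0.2641]
top dark [409.4 215.9] [403, 199, 27, 29, 155] z85 0.042 mean [ 0.5054 -0.4083  0.0297] ray@z [ 0.5035 -0.4043
[... 848 characters left out ...]
1 0.0062] ray@z [0.5922 0.2522]
side blue [490.5  60.9] [475, 42, 35, 43, 1048] z85 -0.072 mean [-0.1035 -1.8224 -0.1115] ray@z [-0.0917 -1.6971]
side blue [317.1 187.5] [311, 183, 13, 12, 77] z85 0.020 mean [ 0.4268 -0.156   0.0152] ray@z [ 0.4252 -0.1488]
side yellow [313.9 272.1] [303, 262, 23, 22, 399] z85 0.022 mean [0.3463 0.1942 0.0168] ray@z [0.345  0.1998]
side dark [465.7  32.6] [459, 12, 14, 45, 216] z85 0.023 mean [ 0.0378 -2.1163 -0.0569] ray@z [ 0.0487 -1.8234]
side dark [286.8 109.1] [271, 106, 34, 7, 44] z85 0.008 mean [ 0.6735 -0.6702  0.0057] ray@z [ 0.672  -0.6645]
side dark [514.8 237. ] [512, 233, 8, 8, 37] z85 0.076 mean [-0.0761  0.006   0.0732] ray@z [-0.0751  0.0102]
```

```bash
python3 - <<'E'
from m import *
for n,cen in(('top',(360,183)),('side',(270,161))):
    im=ctrl.get_image(n); W=cloud(im); 
    d=W-np.array([0.605,-0.262,0]); r=np.hypot(d[...,0],d[...,1])
    m=(r<0.07)&(W[...,2]>0.016)
    print(n,'stem pts',m.sum(),np.c_[W[m]].round(4).tolist()[:40])
    f=im['frame'].astype(int); u,v=cen
    np.set_printoptions(linewidth=250); 
    g=cv2.resize(im['frame'][v-35:v+35,u-40:u+40],(800,700),interpolation=cv2.INTER_NEAREST)[:600]
    cv2.imwrite(f'pics/stem_{n}.png',cv2.cvtColor(g,cv2.COLOR_RGB2BGR))
im=ctrl.get_image('top');W=cloud(im)
for k,m in masks(im).items():
    for c,s,mm in comps(im,m):
        if s[4]>1000 and k in('orange','green') and 150<c[1]<200:
            cn=max(cv2.findContours(mm.astype(np.uint8),0,2)[0],key=cv2.contourArea)
            b=cv2.boxPoints(cv2.minAreaRect(cn)); q=np.array([ray(im,*p,0.02)[:2] for p in b]); print(k,q.round(3).tolist(),q.mean(0).round(4))
E
```

```text
top stem pts 34 [[0.6157, -0.2675, 0.052], [0.6164, -0.2712, 0.0484], [0.6142, -0.2631, 0.0451], [0.613, -0.2648, 0.0504], [0.6112, -0.2658, 0.059], [0.6117, -0.2692, 0.0567], [0.6122, -0.2727, 0.0543], [0.6141, -0.2631, 0.0312], [0.6102, -0.2619, 0.0499], [0.6103, -0.2649, 0.0495], [0.6093, -0.2668, 0.054], [0.6084, -0.2687, 0.0584], [0.6091, -0.2724, 0.0549], [0.6138, -0.2629, 0.0182], [0.6108, -0.2628, 0.0325], [0.6078, -0.2625, 0.0471], [0.6076, -0.2652, 0.048], [0.6069, -0.2673, 0.0516], [0.6067, -0.27, 0.0525], [0.6063, -0.2725, 0.0542], [0.6103, -0.2623, 0.0205], [0.6083, -0.2632, 0.0304], [0.6057, -0.2634, 0.0427], [0.6047, -0.2652, 0.0479], [0.6039, -0.2672, 0.0517], [0.6042, -0.2704, 0.0505], [0.6072, -0.2621, 0.0211], [0.6058, -0.2636, 0.0279], [0.6042, -0.2649, 0.0355], [0.603, -0.2665, 0.0416], [0.6027, -0.2691, 0.0432], [0.6051, -0.2661, 0.0161], [0.6037, -0.2676, 0.0232], [0.6031, -0.2698, 0.0264]]
side stem pts 47 [[0.6099, -0.2727, 0.0572], [0.6114, -0.2677, 0.056], [0.6089, -0.2698, 0.0553], [0.606, -0.2707, 0.0553], [0.6121, -0.2695, 0.0515], [0.6083, -0.2679, 0.05
[... 393 characters left out ...]
666, 0.0398], [0.6042, -0.2645, 0.0415], [0.6032, -0.2712, 0.0381], [0.6111, -0.2653, 0.0365], [0.6071, -0.2632, 0.0382], [0.6044, -0.2649, 0.0378], [0.6021, -0.2675, 0.0367], [0.6125, -0.2693, 0.0306], [0.6072, -0.2633, 0.0347], [0.6062, -0.2698, 0.0314], [0.6006, -0.2632, 0.0357], [0.6106, -0.2634, 0.0305], [0.6094, -0.2695, 0.0275], [0.6045, -0.2649, 0.0307], [0.6033, -0.2708, 0.0278], [0.6114, -0.2656, 0.0257], [0.6085, -0.2666, 0.0256], [0.6044, -0.2644, 0.0275], [0.6041, -0.2729, 0.023], [0.6107, -0.2633, 0.0235]]
orange [[0.63, 0.094], [0.658, -0.062], [0.572, -0.077], [0.544, 0.078]] [0.601  0.0085]
green [[0.63, 0.334], [0.641, 0.175], [0.552, 0.167], [0.541, 0.325]] [0.5913 0.2505]
```

View pics/stem_top.png

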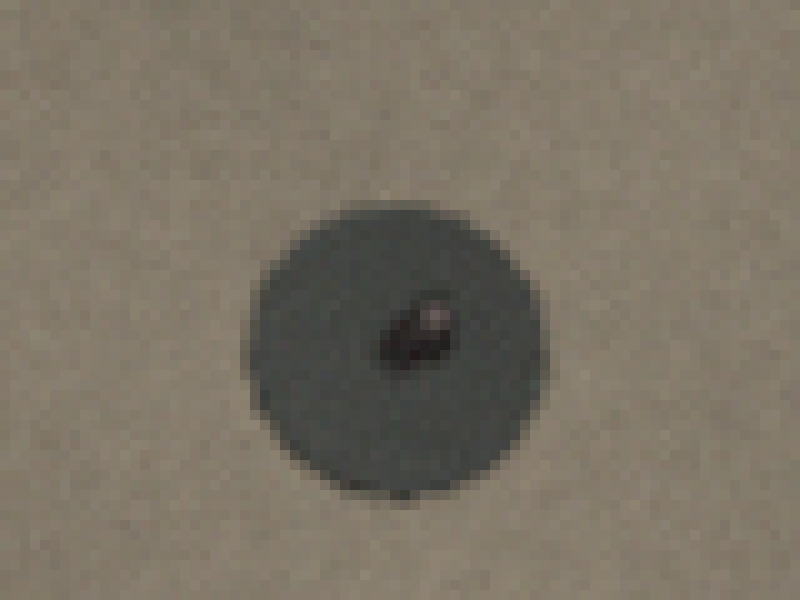

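View pics/stem_side.png

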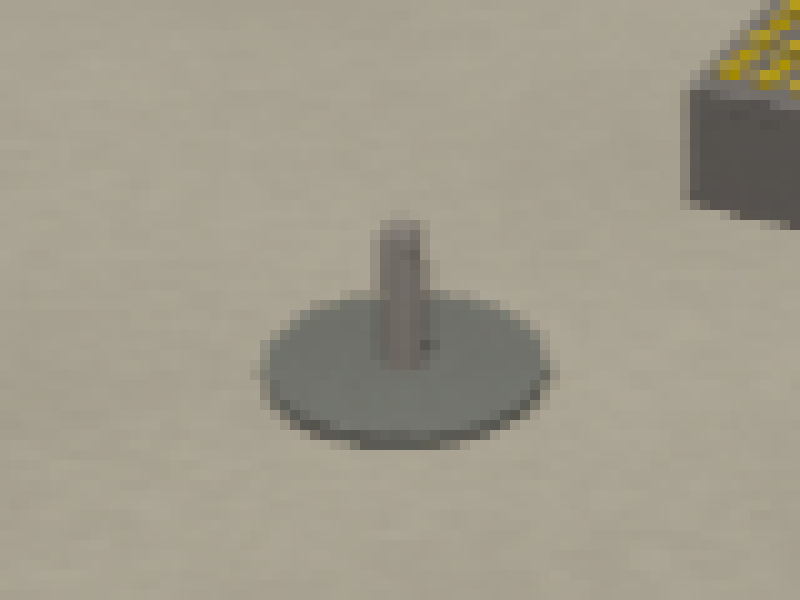

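```bash
python3 - <<'E'
from m import *
def two(a,b): 
    A=[];B=[]
    for im,(u,v) in (a,b):
        E=np.array(im['extrinsics']);d=E[:3,:3]@np.array([(u-im['cx'])/im['fx'],(v-im['cy'])/im['fy'],1]);d/=np.linalg.norm(d)
        M=np.eye(3)-np.outer(d,d);A.append(M);B.append(M@E[:3,3])
    x=np.linalg.lstsq(np.vstack(A),np.hstack(B),rcond=None)[0];return x.round(4)
t=ctrl.get_image('top');s=ctrl.get_image('side')
print('plate top',ray(t,359.4,182.5,.006),'side',ray(s,270,162.3,.006))
print('stem tip two',two((t,(363.0,179.5)),(s,(269.5,148.5))))
for k,uv,z,rad in(('orange',(275,226),.084,.015),('orange',(379,260),.084,.015),('green',(162,264),.084,.015),('blue',(324,242),.02,.021),('dark',(223,232),.02,.028)):
    for c,st,mm in comps(t,masks(t)[k]):
        if np.hypot(*(c-uv))<4:
            cn=max(cv2.findContours(mm.astype(np.uint8),0,2)[0],key=cv2.contourArea)
            (u,v),r=cv2.minEnclosingCircle(cn); print(k,ray(t,u,v,z)[:2].round(4),'centroid',ray(t,*c,z)[:2].round(4),r)
E
```

```text
plate top [ 0.60871278 -0.26959194  0.006     ] side [ 0.60633508 -0.26875807  0.006     ]
stem tip two [ 0.6076 -0.2698  0.0539]
orange [ 0.4708 -0.0141] centroid [ 0.4708 -0.0142] 4.964249134063721
orange [ 0.3746 -0.3009] centroid [ 0.3746 -0.3007] 4.95397424697876
green [0.3638 0.2951] centroid [0.364 0.295] 5.147915363311768
blue [ 0.4293 -0.1571] centroid [ 0.4291 -0.1578] 6.8483734130859375
dark [0.4564 0.1365] centroid [0.4566 0.1365] 9.644100189208984
```

Call:
jog_arm([
  {"dx": 1,"dy": 1,"twist": 1},
  {"dx": 2,"dy": 2,"twist": 2},
  {"dx": 3,"dy": 3,"twist": 3},
  {"dx": 3.6,"dy": 4,"twist": 4},
  {"dx": 3.6,"dy": 5,"twist": 5},
], gripper=0, newtons=40)

```text
validation failed for argument at $.st...
```

Call:
jog_arm([
  {"dx": 1.0,"dy": 1.0,"dz": 0.0,"twist": 1.0},
  {"dx": 2.0,"dy": 2.0,"dz": 0.0,"twist": 2.0},
  {"dx": 3.0,"dy": 3.0,"dz": 0.0,"twist": 3.0},
  {"dx": 3.6,"dy": 4.0,"dz": 0.0,"twist": 4.0},
  {"dx": 3.6,"dy": 5.0,"dz": 0.0,"twist": 5.0},
], gripper=0, newtons=40)

```text
t: 1.08
tool_pos: [0.3508, -0.3632, 0.2315]
tool_rot: [2.652, 1.684, 0.001]
contact_force: [0.5, 0.8, 0.7]
opening: 0.0855
```

Call:
jog_arm([
  {"dx": 0.4,"dy": 1.04,"dz": 0.0,"twist": 1.0},
  {"dx": 0.4,"dy": 1.04,"dz": -0.6,"twist": 2.0},
  {"dx": 0.4,"dy": 1.04,"dz": -1.4,"twist": 3.0},
  {"dx": 0.4,"dy": 1.04,"dz": -1.7,"twist": 3.5},
  {"dx": 0.4,"dy": 1.04,"dz": -1.7,"twist": 3.5},
])

```text
t: 1.7
tool_pos: [0.3739, -0.2997, 0.1277]
tool_rot: [-2.022, -2.4, -0.002]
contact_force: [0.7, -0.9, 0.3]
opening: 0.0855
```

Call:
jog_arm([
  {"dx": 0.0,"dy": 0.0,"dz": -0.6,"twist": 0.0},
  {"dx": 0.0,"dy": 0.0,"dz": -1.2,"twist": 0.0},
  {"dx": 0.0,"dy": 0.0,"dz": -1.6,"twist": 0.0},
  {"dx": 0.0,"dy": 0.0,"dz": -1.7,"twist": 0.0},
  {"dx": 0.0,"dy": 0.0,"dz": -1.7,"twist": 0.0},
])

```text
t: 2.33
tool_pos: [0.3746, -0.3005, 0.0269]
tool_rot: [-2.024, -2.401, -0.001]
contact_force: [-0.2, 0.8, 0.4]
opening: 0.0852
```

Call:
jog_arm([
  {"dx": 0.0,"dy": 0.0,"dz": 0.0,"twist": 0.0},
  {"dx": 0.0,"dy": 0.0,"dz": 0.0,"twist": 0.0},
  {"dx": 0.0,"dy": 0.0,"dz": 0.0,"twist": 0.0},
  {"dx": 0.0,"dy": 0.0,"dz": 0.0,"twist": 0.0},
  {"dx": 0.0,"dy": 0.0,"dz": 0.0,"twist": 0.0},
], gripper=255, newtons=40)

```text
t: 2.95
tool_pos: [0.3752, -0.3012, 0.028]
tool_rot: [2.025, 2.402, 0.001]
contact_force: [-1.1, 0.5, 5.1]
opening: 0.0366
```

Call:
jog_arm([
  {"dx": 0.0,"dy": 0.0,"dz": 0.4,"twist": 0.0},
  {"dx": 0.0,"dy": 0.0,"dz": 1.0,"twist": 0.0},
  {"dx": 0.3,"dy": 0.3,"dz": 1.8,"twist": 0.0},
  {"dx": 0.8,"dy": 0.9,"dz": 2.4,"twist": 0.0},
  {"dx": 1.4,"dy": 1.6,"dz": 2.4,"twist": 0.0},
])

```text
t: 3.58
tool_pos: [0.4616, -0.2057, 0.1761]
tool_rot: [2.022, 2.394, 0.002]
contact_force: [0.7, -0.4, -0.9]
opening: 0.0367
```

Call:
jog_arm([
  {"dx": 0.0,"dy": 0.0,"dz": 0.0,"twist": 0.0},
])

```text
t: 3.7
tool_pos: [0.4629, -0.2031, 0.1759]
tool_rot: [2.017, 2.4, 0.003]
contact_force: [-0.6, -0.6, -1.3]
opening: 0.0372
```

Call:
jog_arm([
  {"dx": 0.6,"dy": 0.7,"dz": 0.0,"twist": 0.0},
  {"dx": 1.2,"dy": 1.4,"dz": 0.0,"twist": 0.0},
  {"dx": 1.8,"dy": 2.1,"dz": 0.0,"twist": 0.0},
  {"dx": 2.3,"dy": 2.7,"dz": 0.0,"twist": 0.0},
  {"dx": 2.42,"dy": 2.9,"dz": 0.0,"twist": 0.0},
])

```text
t: 4.32
tool_pos: [0.6085, -0.0278, 0.1748]
tool_rot: [2.015, 2.403, 0.002]
contact_force: [0.1, -0.7, -1.2]
opening: 0.0365
```

Call:
jog_arm([
  {"dx": 0.0,"dy": 0.0,"dz": -0.4,"twist": 0.0},
  {"dx": 0.0,"dy": 0.0,"dz": -1.0,"twist": 0.0},
  {"dx": 0.0,"dy": 0.0,"dz": -1.6,"twist": 0.0},
  {"dx": 0.0,"dy": 0.0,"dz": -1.9,"twist": 0.0},
  {"dx": 0.0,"dy": 0.0,"dz": -1.9,"twist": 0.0},
])

```text
t: 4.95
tool_pos: [0.6069, -0.0284, 0.0591]
tool_rot: [2.018, 2.404, -0.002]
contact_force: [-0.2, 0.3, -1.6]
opening: 0.0373
```

Call:
jog_arm([
  {"dx": 0.0,"dy": 0.0,"dz": -0.2,"twist": 0.0},
  {"dx": 0.0,"dy": 0.0,"dz": -0.35,"twist": 0.0},
  {"dx": 0.0,"dy": 0.0,"dz": -0.44,"twist": 0.0},
  {"dx": 0.0,"dy": 0.0,"dz": -0.44,"twist": 0.0},
  {"dx": 0.0,"dy": 0.0,"dz": -0.44,"twist": 0.0},
])

```text
t: 5.58
tool_pos: [0.6071, -0.0283, 0.0329]
tool_rot: [2.018, 2.404, -0.001]
contact_force: [0.1, 0.4, -1.3]
opening: 0.0373
```

```bash
python3 - <<'E'
from h import *
grab('side','b')
E
```

```text
(no output)
```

View pics/side_b.png

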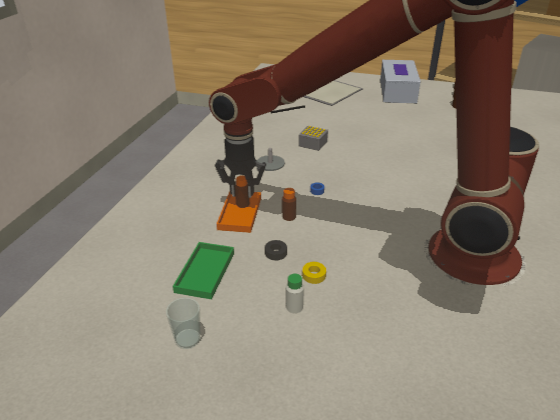

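The side view shows the bottle held upright over the back half of the orange tray, at about (243,193), just above the floor. Next I lower it a little and release.

Call:
jog_arm([
  {"dx": 0.0,"dy": 0.0,"dz": -0.03,"twist": 0.0},
  {"dx": 0.0,"dy": 0.0,"dz": -0.04,"twist": 0.0},
  {"dx": 0.0,"dy": 0.0,"dz": -0.04,"twist": 0.0},
])

```text
t: 6.0
tool_pos: [0.6074, -0.0285, 0.0321]
tool_rot: [2.018, 2.404, -0.002]
contact_force: [-3.7, 0.0, 7.0]
opening: 0.0368
```

Call:
jog_arm([
  {"dx": 0.0,"dy": 0.0,"dz": 0.0,"twist": 0.0},
  {"dx": 0.0,"dy": 0.0,"dz": 0.0,"twist": 0.0},
  {"dx": 0.0,"dy": 0.0,"dz": 0.0,"twist": 0.0},
  {"dx": 0.0,"dy": 0.0,"dz": 0.0,"twist": 0.0},
  {"dx": 0.0,"dy": 0.0,"dz": 0.0,"twist": 0.0},
], gripper=0)

```text
t: 6.62
tool_pos: [0.6074, -0.0284, 0.0319]
tool_rot: [2.018, 2.404, -0.002]
contact_force: [-0.5, -0.5, -0.3]
opening: 0.0857
```

Call:
jog_arm([
  {"dx": 0.0,"dy": 0.0,"dz": 0.3,"twist": 0.0},
  {"dx": 0.0,"dy": 0.0,"dz": 0.9,"twist": 0.0},
  {"dx": 0.0,"dy": 0.0,"dz": 1.6,"twist": 0.0},
  {"dx": 0.0,"dy": 0.0,"dz": 1.9,"twist": 0.0},
  {"dx": 0.0,"dy": 0.0,"dz": 1.9,"twist": 0.0},
])

```text
t: 7.25
tool_pos: [0.6085, -0.0286, 0.1481]
tool_rot: [2.016, 2.401, 0.001]
contact_force: [-0.1, 0.0, -0.3]
opening: 0.0852
```

Call:
jog_arm([
  {"dx": -0.7,"dy": 0.1,"dz": 0.0,"twist": 0.0},
  {"dx": -1.5,"dy": 0.2,"dz": 0.0,"twist": 0.0},
  {"dx": -2.2,"dy": 0.24,"dz": 0.0,"twist": 0.0},
  {"dx": -2.3,"dy": 0.24,"dz": 0.0,"twist": 0.0},
  {"dx": -2.3,"dy": 0.24,"dz": -0.3,"twist": 0.0},
])

```text
t: 7.88
tool_pos: [0.4715, -0.0144, 0.1301]
tool_rot: [2.014, 2.399, 0.004]
contact_force: [0.8, -0.2, 0.7]
opening: 0.0853
```

Call:
jog_arm([
  {"dx": 0.0,"dy": 0.0,"dz": -0.5,"twist": 0.0},
  {"dx": 0.0,"dy": 0.0,"dz": -1.0,"twist": 0.0},
  {"dx": 0.0,"dy": 0.0,"dz": -1.6,"twist": 0.0},
  {"dx": 0.0,"dy": 0.0,"dz": -1.7,"twist": 0.0},
  {"dx": 0.0,"dy": 0.0,"dz": -1.7,"twist": 0.0},
])

```text
t: 8.5
tool_pos: [0.4717, -0.0145, 0.0275]
tool_rot: [2.015, 2.4, 0.003]
contact_force: [-0.0, -0.1, 0.7]
opening: 0.0852
```

Call:
jog_arm([
  {"dx": 0.0,"dy": 0.0,"dz": 0.0,"twist": 0.0},
  {"dx": 0.0,"dy": 0.0,"dz": 0.0,"twist": 0.0},
  {"dx": 0.0,"dy": 0.0,"dz": 0.0,"twist": 0.0},
  {"dx": 0.0,"dy": 0.0,"dz": 0.0,"twist": 0.0},
  {"dx": 0.0,"dy": 0.0,"dz": 0.0,"twist": 0.0},
], gripper=255)

```text
t: 9.12
tool_pos: [0.4726, -0.0147, 0.0288]
tool_rot: [2.014, 2.399, 0.004]
contact_force: [-0.8, 0.3, 5.2]
opening: 0.0371
```

Call:
jog_arm([
  {"dx": 0.0,"dy": 0.0,"dz": 0.4,"twist": 0.0},
  {"dx": 0.0,"dy": 0.0,"dz": 1.1,"twist": 0.0},
  {"dx": 0.0,"dy": 0.2,"dz": 1.9,"twist": 0.0},
  {"dx": 0.2,"dy": 0.8,"dz": 2.4,"twist": 0.0},
  {"dx": 0.5,"dy": 1.0,"dz": 2.4,"twist": 0.0},
])

```text
t: 9.75
tool_pos: [0.5046, 0.0466, 0.1765]
tool_rot: [2.009, 2.396, 0.011]
contact_force: [-0.5, 0.0, -0.4]
opening: 0.0371
```

Call:
jog_arm([
  {"dx": 0.6,"dy": 0.0,"dz": 0.0,"twist": 0.0},
  {"dx": 1.2,"dy": 0.0,"dz": 0.0,"twist": 0.0},
  {"dx": 1.49,"dy": 0.0,"dz": 0.0,"twist": 0.0},
  {"dx": 1.49,"dy": 0.0,"dz": -0.4,"twist": 0.0},
  {"dx": 1.49,"dy": 0.0,"dz": -0.9,"twist": 0.0},
])

```text
t: 10.38
tool_pos: [0.5946, 0.0466, 0.1222]
tool_rot: [2.008, 2.395, 0.012]
contact_force: [0.5, -0.3, -2.2]
opening: 0.0367
```

Call:
jog_arm([
  {"dx": 0.0,"dy": 0.0,"dz": -0.5,"twist": 0.0},
  {"dx": 0.0,"dy": 0.0,"dz": -1.0,"twist": 0.0},
  {"dx": 0.0,"dy": 0.0,"dz": -1.3,"twist": 0.0},
  {"dx": 0.0,"dy": 0.0,"dz": -1.3,"twist": 0.0},
  {"dx": 0.0,"dy": 0.0,"dz": -1.3,"twist": 0.0},
])

```text
t: 11.0
tool_pos: [0.5956, 0.0466, 0.0455]
tool_rot: [2.007, 2.394, 0.014]
contact_force: [-0.0, 1.0, -0.2]
opening: 0.0367
```

Call:
jog_arm([
  {"dx": 0.0,"dy": 0.0,"dz": -0.1,"twist": 0.0},
  {"dx": 0.0,"dy": 0.0,"dz": -0.19,"twist": 0.0},
  {"dx": 0.0,"dy": 0.0,"dz": -0.22,"twist": 0.0},
  {"dx": 0.0,"dy": 0.0,"dz": -0.22,"twist": 0.0},
])

```text
t: 11.5
tool_pos: [0.5957, 0.0466, 0.033]
tool_rot: [2.007, 2.394, 0.014]
contact_force: [-2.2, -1.1, 4.1]
opening: 0.0367
```

Call:
jog_arm([
  {"dx": 0.0,"dy": 0.0,"dz": 0.0,"twist": 0.0},
  {"dx": 0.0,"dy": 0.0,"dz": 0.0,"twist": 0.0},
  {"dx": 0.0,"dy": 0.0,"dz": 0.0,"twist": 0.0},
  {"dx": 0.0,"dy": 0.0,"dz": 0.0,"twist": 0.0},
  {"dx": 0.0,"dy": 0.0,"dz": 0.0,"twist": 0.0},
], gripper=0)

```text
t: 12.12
tool_pos: [0.5957, 0.0466, 0.0329]
tool_rot: [2.007, 2.394, 0.014]
contact_force: [0.3, -0.6, 0.0]
opening: 0.0857
```

Call:
jog_arm([
  {"dx": 0.0,"dy": 0.0,"dz": 0.3,"twist": 0.0},
  {"dx": 0.0,"dy": 0.0,"dz": 0.9,"twist": 0.0},
  {"dx": 0.0,"dy": 0.0,"dz": 1.6,"twist": 0.0},
  {"dx": 0.0,"dy": 0.0,"dz": 2.1,"twist": 0.0},
  {"dx": 0.0,"dy": 0.0,"dz": 2.1,"twist": 0.0},
])

```text
t: 12.75
tool_pos: [0.5983, 0.0465, 0.1642]
tool_rot: [2.003, 2.389, 0.022]
contact_force: [-1.0, 0.6, -0.1]
opening: 0.0856
```

Call:
jog_arm([
  {"dx": -0.7,"dy": 0.74,"dz": 0.0,"twist": 0.0},
  {"dx": -1.4,"dy": 1.48,"dz": 0.0,"twist": 0.0},
  {"dx": -2.1,"dy": 2.2,"dz": 0.0,"twist": 0.0},
  {"dx": -2.8,"dy": 3.0,"dz": 0.0,"twist": 0.0},
  {"dx": -3.5,"dy": 3.7,"dz": 0.0,"twist": 0.0},
])

```text
t: 13.38
tool_pos: [0.3862, 0.2694, 0.1634]
tool_rot: [2.004, 2.389, 0.021]
contact_force: [0.1, 1.6, -0.3]
opening: 0.0856
```

Call:
jog_arm([
  {"dx": 0.0,"dy": 0.0,"dz": 0.0,"twist": 0.0},
])

```text
t: 13.5
tool_pos: [0.3833, 0.2713, 0.1624]
tool_rot: [1.997, 2.396, 0.019]
contact_force: [-0.2, 0.9, 0.2]
opening: 0.0854
```

dx −0.0193 = −0.32, dy +0.0237 = 0.40.

Call:
jog_arm([
  {"dx": -0.32,"dy": 0.4,"dz": 0.0,"twist": 0.0},
  {"dx": -0.32,"dy": 0.4,"dz": 0.0,"twist": 0.0},
  {"dx": -0.32,"dy": 0.4,"dz": -0.4,"twist": 0.0},
  {"dx": -0.32,"dy": 0.4,"dz": -0.8,"twist": 0.0},
  {"dx": -0.32,"dy": 0.4,"dz": -0.8,"twist": 0.0},
])

```text
t: 14.12
tool_pos: [0.3633, 0.2934, 0.112]
tool_rot: [2.0, 2.396, 0.011]
contact_force: [0.3, 0.8, 0.1]
opening: 0.0852
```

Call:
jog_arm([
  {"dx": 0.0,"dy": 0.0,"dz": -0.4,"twist": 0.0},
  {"dx": 0.0,"dy": 0.0,"dz": -0.9,"twist": 0.0},
  {"dx": 0.0,"dy": 0.0,"dz": -1.4,"twist": 0.0},
  {"dx": 0.0,"dy": 0.0,"dz": -1.4,"twist": 0.0},
  {"dx": 0.0,"dy": 0.0,"dz": -1.4,"twist": 0.0},
])

```text
t: 14.75
tool_pos: [0.3647, 0.2937, 0.0296]
tool_rot: [2.0, 2.394, 0.014]
contact_force: [-0.3, 0.6, 0.6]
opening: 0.0853
```

Grip, lift, then move to (0.591, 0.2505): dx 0.226 = 3.77, dy −0.043 = −0.72.

Call:
jog_arm([
  {"dx": 0.0,"dy": 0.0,"dz": 0.0,"twist": 0.0},
  {"dx": 0.0,"dy": 0.0,"dz": 0.0,"twist": 0.0},
  {"dx": 0.0,"dy": 0.0,"dz": 0.0,"twist": 0.0},
  {"dx": 0.0,"dy": 0.0,"dz": 0.0,"twist": 0.0},
  {"dx": 0.0,"dy": 0.0,"dz": 0.0,"twist": 0.0},
], gripper=255)

```text
t: 15.38
tool_pos: [0.3652, 0.2941, 0.0308]
tool_rot: [2.0, 2.394, 0.016]
contact_force: [-2.5, -0.7, 6.8]
opening: 0.0372
```

Call:
jog_arm([
  {"dx": 0.0,"dy": 0.0,"dz": 0.4,"twist": 0.0},
  {"dx": 0.0,"dy": 0.0,"dz": 1.0,"twist": 0.0},
  {"dx": 0.3,"dy": -0.1,"dz": 1.5,"twist": 0.0},
  {"dx": 1.0,"dy": -0.3,"dz": 1.5,"twist": 0.0},
  {"dx": 1.8,"dy": -0.4,"dz": 1.5,"twist": 0.0},
])

```text
t: 16.0
tool_pos: [0.4742, 0.2699, 0.1212]
tool_rot: [1.999, 2.394, 0.017]
contact_force: [0.4, 0.4, -1.3]
opening: 0.0367
```

Call:
jog_arm([
  {"dx": 0.7,"dy": -0.1,"dz": 0.0,"twist": 0.0},
  {"dx": 1.4,"dy": -0.2,"dz": 0.0,"twist": 0.0},
  {"dx": 1.9,"dy": -0.3,"dz": 0.0,"twist": 0.0},
  {"dx": 1.9,"dy": -0.3,"dz": 0.0,"twist": 0.0},
])

```text
t: 16.5
tool_pos: [0.5895, 0.2512, 0.1207]
tool_rot: [2.001, 2.393, 0.017]
contact_force: [0.0, -0.1, -1.0]
opening: 0.0372
```

Call:
jog_arm([
  {"dx": 0.0,"dy": 0.0,"dz": -0.5,"twist": 0.0},
  {"dx": 0.0,"dy": 0.0,"dz": -1.0,"twist": 0.0},
  {"dx": 0.0,"dy": 0.0,"dz": -1.3,"twist": 0.0},
  {"dx": 0.0,"dy": 0.0,"dz": -1.42,"twist": 0.0},
  {"dx": 0.0,"dy": 0.0,"dz": -1.42,"twist": 0.0},
])

```text
t: 17.12
tool_pos: [0.5897, 0.2515, 0.0362]
tool_rot: [2.0, 2.393, 0.018]
contact_force: [-0.1, -0.2, -0.9]
opening: 0.0371
```

Call:
jog_arm([
  {"dx": 0.0,"dy": 0.0,"dz": -0.03,"twist": 0.0},
  {"dx": 0.0,"dy": 0.0,"dz": -0.03,"twist": 0.0},
  {"dx": 0.0,"dy": 0.0,"dz": -0.03,"twist": 0.0},
])

```text
t: 17.5
tool_pos: [0.5901, 0.2517, 0.0349]
tool_rot: [2.0, 2.392, 0.019]
contact_force: [0.0, 0.4, -0.4]
opening: 0.0366
```

Call:
jog_arm([
  {"dx": 0.0,"dy": 0.0,"dz": -0.03,"twist": 0.0},
  {"dx": 0.0,"dy": 0.0,"dz": -0.03,"twist": 0.0},
  {"dx": 0.0,"dy": 0.0,"dz": -0.03,"twist": 0.0},
])

```text
t: 17.88
tool_pos: [0.5903, 0.2518, 0.0348]
tool_rot: [2.0, 2.393, 0.019]
contact_force: [-3.1, -1.4, 7.1]
opening: 0.0372
```

Call:
jog_arm([
  {"dx": 0.0,"dy": 0.0,"dz": 0.0,"twist": 0.0},
  {"dx": 0.0,"dy": 0.0,"dz": 0.0,"twist": 0.0},
  {"dx": 0.0,"dy": 0.0,"dz": 0.0,"twist": 0.0},
  {"dx": 0.0,"dy": 0.0,"dz": 0.0,"twist": 0.0},
  {"dx": 0.0,"dy": 0.0,"dz": 0.0,"twist": 0.0},
], gripper=0)

```text
t: 18.5
tool_pos: [0.5902, 0.2518, 0.0347]
tool_rot: [2.0, 2.393, 0.018]
contact_force: [-0.4, 0.5, -0.0]
opening: 0.0855
```

Call:
jog_arm([
  {"dx": 0.0,"dy": 0.0,"dz": 0.3,"twist": 0.0},
  {"dx": 0.0,"dy": 0.0,"dz": 0.9,"twist": 0.0},
  {"dx": 0.0,"dy": 0.0,"dz": 1.6,"twist": 0.0},
  {"dx": 0.0,"dy": 0.0,"dz": 2.0,"twist": 0.0},
  {"dx": 0.0,"dy": 0.0,"dz": 2.0,"twist": 0.0},
])

```text
t: 19.12
tool_pos: [0.5923, 0.2524, 0.1592]
tool_rot: [1.997, 2.39, 0.028]
contact_force: [-0.0, -0.7, -0.5]
opening: 0.0857
```

Call:
jog_arm([
  {"dx": -0.7,"dy": -0.6,"dz": 0.0,"twist": 0.0},
  {"dx": -1.4,"dy": -1.2,"dz": 0.0,"twist": 0.0},
  {"dx": -2.1,"dy": -1.8,"dz": 0.0,"twist": 0.0},
  {"dx": -2.26,"dy": -1.93,"dz": -0.3,"twist": 0.0},
  {"dx": -2.26,"dy": -1.93,"dz": -0.8,"twist": 0.0},
])

```text
t: 19.75
tool_pos: [0.4561, 0.136, 0.1108]
tool_rot: [1.998, 2.387, 0.03]
contact_force: [-0.1, 0.5, -0.0]
opening: 0.0854
```

Call:
jog_arm([
  {"dx": 0.0,"dy": 0.0,"dz": -0.3,"twist": 0.0},
  {"dx": 0.0,"dy": 0.0,"dz": -0.5,"twist": 0.0},
  {"dx": 0.0,"dy": 0.0,"dz": -0.5,"twist": 0.0},
])

```text
t: 20.12
tool_pos: [0.455, 0.1358, 0.0794]
tool_rot: [1.999, 2.389, 0.027]
contact_force: [0.1, 0.1, -0.4]
opening: 0.0854
```

```bash
python3 - <<'E'
from m import *
im=grab('top','c'); report('top',im); grab('side','c')
E
```

```text
top orange [266.9 184.3] [239, 166, 57, 37, 1238] z85 0.024 mean [0.5999 0.0086 0.0181] ray@z [0.5989 0.0086]
top green [185.3 186.9] [158, 171, 55, 33, 1456] z85 0.018 mean [0.5929 0.2509 0.0118] ray@z [0.5918 0.2498]
top blue [323.7 241.9] [317, 236, 14, 13, 84] z85 0.020 mean [ 0.4295 -0.1581  0.0166] ray@z [ 0.4293 -0.1577]
top yellow [203.9 264. ] [196, 261, 17, 8, 82] z85 0.022 mean [0.3655 0.1846 0.0539] ray@z [0.3654 0.1894]
top dark [491. 162.] [475, 145, 33, 35, 89] z85 0.009 mean [ 0.6732 -0.6723  0.0061] ray@z [ 0.6724 -0.6708]
top dark [360.7 181.8] [358, 179, 7, 6, 28] z85 0.048 mean [ 0.6066 -0.2694  0.0255] ray@z [ 0.6023 -0.2642]
top dark [186.7 189.4] [180, 183, 11, 11, 53] z85 0.044 mean [0.5824 0.2434 0.0283] ray@z [0.5795 0.2401]
top dark [409.2 216. ] [403, 199, 26, 29, 144] z85 0.041 mean [ 0.505  -0.4079  0.0287] ray@z [ 0.5034 -0.4042]
```

View pics/side_c.png

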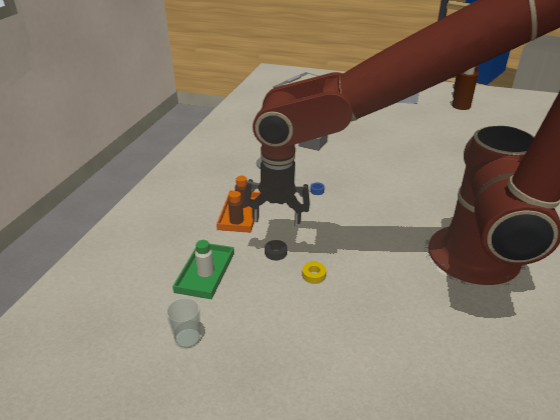

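The side view shows all three bottles upright in their trays: (242,187), (236,208) and (204,260). The open gripper is over the dark ring at (276,250). I descend on the ring.

Call:
jog_arm([
  {"dx": 0.02,"dy": 0.01,"dz": -0.5,"twist": 0.0},
  {"dx": 0.02,"dy": 0.01,"dz": -1.0,"twist": 0.0},
  {"dx": 0.02,"dy": 0.01,"dz": -1.25,"twist": 0.0},
  {"dx": 0.02,"dy": 0.01,"dz": -1.31,"twist": 0.0},
  {"dx": 0.02,"dy": 0.01,"dz": -1.31,"twist": 0.0},
])

```text
t: 20.85
tool_pos: [0.4585, 0.1368, 0.0035]
tool_rot: [1.997, 2.387, 0.032]
contact_force: [0.7, 0.3, 0.8]
opening: 0.0855
```

Call:
jog_arm([
  {"dx": 0.0,"dy": 0.0,"dz": 0.0,"twist": 0.0},
  {"dx": 0.0,"dy": 0.0,"dz": 0.0,"twist": 0.0},
  {"dx": 0.0,"dy": 0.0,"dz": 0.0,"twist": 0.0},
  {"dx": 0.0,"dy": 0.0,"dz": 0.0,"twist": 0.0},
  {"dx": 0.0,"dy": 0.0,"dz": 0.0,"twist": 0.0},
], gripper=255)

```text
t: 21.48
tool_pos: [0.4598, 0.137, 0.005]
tool_rot: [1.996, 2.385, 0.035]
contact_force: [-0.1, 0.2, 6.1]
opening: 0.0537
```

Call:
jog_arm([
  {"dx": 0.0,"dy": 0.0,"dz": 0.4,"twist": 0.0},
  {"dx": 0.0,"dy": 0.0,"dz": 1.0,"twist": 0.0},
  {"dx": 0.0,"dy": 0.0,"dz": 1.7,"twist": 0.0},
  {"dx": 0.0,"dy": 0.0,"dz": 2.4,"twist": 0.0},
  {"dx": 0.0,"dy": 0.0,"dz": 2.4,"twist": 0.0},
])

```text
t: 22.1
tool_pos: [0.4624, 0.1374, 0.1534]
tool_rot: [1.992, 2.381, 0.045]
contact_force: [0.1, -0.3, 0.3]
opening: 0.0534
```

Call:
jog_arm([
  {"dx": 0.2,"dy": -0.8,"dz": 0.0,"twist": 0.0},
  {"dx": 0.4,"dy": -1.6,"dz": 0.0,"twist": 0.0},
  {"dx": 0.6,"dy": -2.4,"dz": 0.0,"twist": 0.0},
  {"dx": 0.8,"dy": -3.2,"dz": 0.0,"twist": 0.0},
  {"dx": 1.0,"dy": -4.0,"dz": 0.0,"twist": 0.0},
])

```text
t: 22.72
tool_pos: [0.5216, -0.1039, 0.1515]
tool_rot: [1.994, 2.383, 0.044]
contact_force: [0.9, 0.6, -0.8]
opening: 0.0531
```

Call:
jog_arm([
  {"dx": 0.3,"dy": -0.6,"dz": 0.0,"twist": 0.0},
  {"dx": 0.6,"dy": -1.3,"dz": 0.0,"twist": 0.0},
  {"dx": 0.9,"dy": -2.0,"dz": 0.0,"twist": 0.0},
  {"dx": 1.2,"dy": -2.6,"dz": 0.0,"twist": 0.0},
  {"dx": 1.4,"dy": -2.7,"dz": 0.0,"twist": 0.0},
])

```text
t: 23.35
tool_pos: [0.6051, -0.2675, 0.1492]
tool_rot: [1.999, 2.382, 0.042]
contact_force: [-0.6, 0.4, 0.0]
opening: 0.0537
```

Call:
jog_arm([
  {"dx": 0.0,"dy": 0.0,"dz": 0.0,"twist": 0.0},
])

```text
t: 23.48
tool_pos: [0.6049, -0.2671, 0.1477]
tool_rot: [2.0, 2.384, 0.042]
contact_force: [0.1, 1.1, -0.6]
opening: 0.0536
```

```bash
python3 - <<'E'
from m import *
im=grab('side','d'); cv2.imwrite('pics/side_d2.png',cv2.cvtColor(cv2.resize(im['frame'][60:220,170:380],(780,594),interpolation=2),cv2.COLOR_RGB2BGR))
im=grab('top','d'); cv2.imwrite('pics/top_d2.png',cv2.cvtColor(cv2.resize(im['frame'][120:240,290:450],(800,600),interpolation=2),cv2.COLOR_RGB2BGR))
E
```

```text
(no output)
```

View pics/side_d2.png

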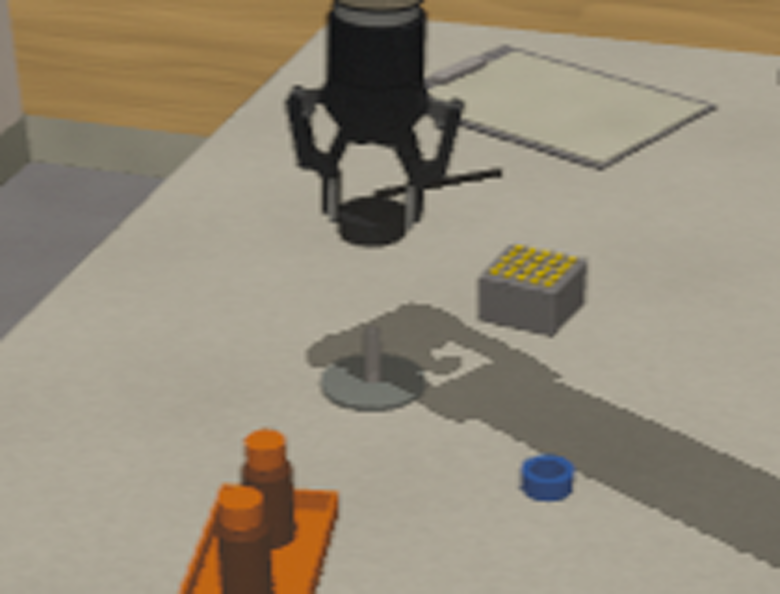

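View pics/top_d2.png

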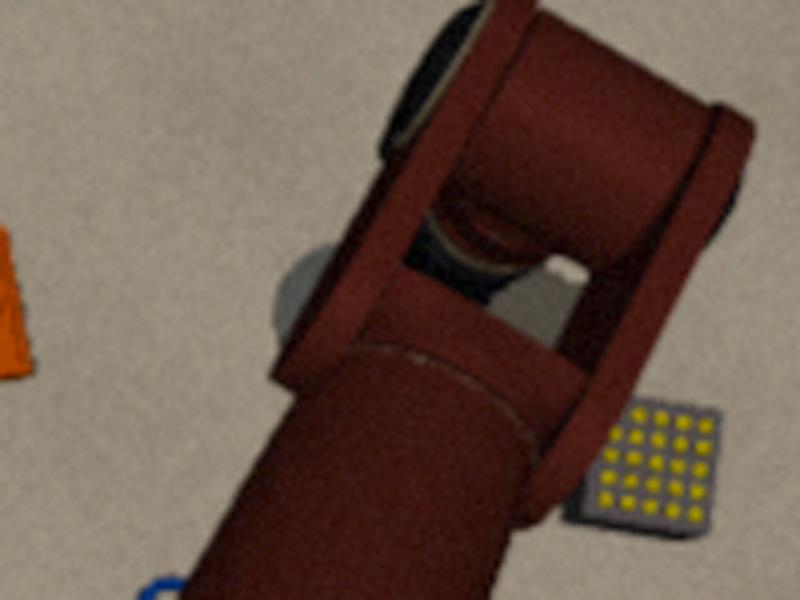

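Side view: the ring is held level, column-aligned with the stem (both at crop column ~372). I make a small xy correction and descend.

Call:
jog_arm([
  {"dx": 0.05,"dy": -0.04,"dz": 0.0,"twist": 0.0},
  {"dx": 0.05,"dy": -0.04,"dz": -0.4,"twist": 0.0},
  {"dx": 0.05,"dy": -0.04,"dz": -0.9,"twist": 0.0},
  {"dx": 0.05,"dy": -0.04,"dz": -1.3,"twist": 0.0},
  {"dx": 0.05,"dy": -0.04,"dz": -1.3,"twist": 0.0},
])

```text
t: 24.2
tool_pos: [0.6054, -0.267, 0.0671]
tool_rot: [2.002, 2.39, 0.041]
contact_force: [0.4, -0.2, -1.1]
opening: 0.0535
```

```bash
python3 - <<'E'
from m import *
im=grab('side','e'); cv2.imwrite('pics/side_e2.png',cv2.cvtColor(cv2.resize(im['frame'][100:180,220:320],(750,600),interpolation=2),cv2.COLOR_RGB2BGR))
E
```

```text
(no output)
```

View pics/side_e2.png

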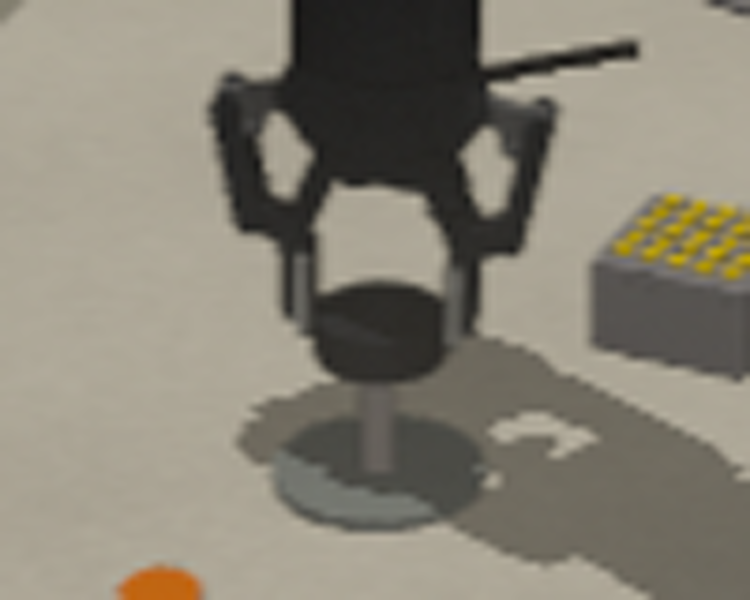

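```bash
python3 - <<'E'
from m import *
im=ctrl.get_image('side')
for u,v in((270.2,143.9),(270.2,144.4)): print(ray(im,u,v,.072))
print(ray(im,380/7.5+219.5,(282+383)/2/7.5+99.5,.072), ctrl.get_obs()['tool_pos'])
E
```

```text
[ 0.60353256 -0.26630838  0.072     ]
[ 0.60250604 -0.26323399  0.072     ]
[ 0.60376695 -0.26668999  0.072     ] [ 0.60755517 -0.26842622  0.07054314]
```

Call:
jog_arm([
  {"dx": 0.05,"dy": -0.05,"dz": 0.0,"twist": 0.0},
  {"dx": 0.05,"dy": -0.05,"dz": 0.0,"twist": 0.0},
])

```text
t: 24.55
tool_pos: [0.6117, -0.2722, 0.0724]
tool_rot: [1.996, 2.383, 0.043]
contact_force: [-0.8, -0.8, -0.7]
opening: 0.0534
```

Call:
jog_arm([
  {"dx": -0.05,"dy": 0.04,"dz": 0.0,"twist": 0.0},
  {"dx": -0.05,"dy": 0.04,"dz": 0.0,"twist": 0.0},
  {"dx": -0.05,"dy": 0.04,"dz": 0.0,"twist": 0.0},
])

```text
t: 24.92
tool_pos: [0.6086, -0.2697, 0.0724]
tool_rot: [1.997, 2.383, 0.043]
contact_force: [0.0, -0.3, -0.5]
opening: 0.0533
```

```bash
python3 - <<'E'
from m import *
print(ctrl.get_obs()['tool_pos'])
im=grab('side','f'); cv2.imwrite('pics/side_f2.png',cv2.cvtColor(cv2.resize(im['frame'][100:180,220:320],(750,600),interpolation=2),cv2.COLOR_RGB2BGR))
print(ctrl.get_obs()['tool_pos'])
E
```

```text
[ 0.60862759 -0.2697448   0.07244944]
[ 0.60861741 -0.26972709  0.07235061]
```

View pics/side_f2.png

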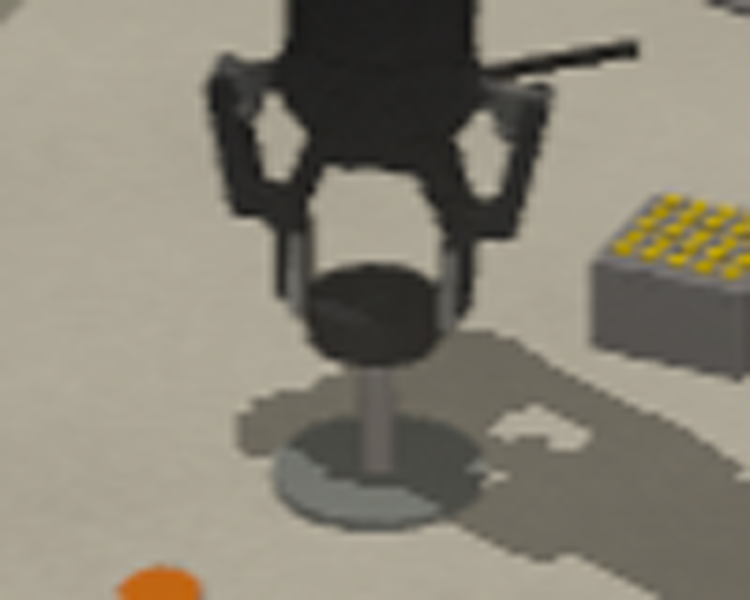

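Ring (col 374) and stem (col 376) line up in the side view. I lower onto the base.

Call:
jog_arm([
  {"dx": 0.0,"dy": 0.0,"dz": -0.3,"twist": 0.0},
  {"dx": 0.0,"dy": 0.0,"dz": -0.6,"twist": 0.0},
  {"dx": 0.0,"dy": 0.0,"dz": -0.9,"twist": 0.0},
  {"dx": 0.0,"dy": 0.0,"dz": -0.98,"twist": 0.0},
  {"dx": 0.0,"dy": 0.0,"dz": -0.98,"twist": 0.0},
])

```text
t: 25.6
tool_pos: [0.6085, -0.2696, 0.0129]
tool_rot: [1.997, 2.383, 0.043]
contact_force: [0.9, 0.4, 0.4]
opening: 0.0536
```

Call:
jog_arm([
  {"dx": 0.0,"dy": 0.0,"dz": -0.03,"twist": 0.0},
  {"dx": 0.0,"dy": 0.0,"dz": -0.04,"twist": 0.0},
  {"dx": 0.0,"dy": 0.0,"dz": -0.04,"twist": 0.0},
])

```text
t: 25.98
tool_pos: [0.6089, -0.2699, 0.0112]
tool_rot: [1.996, 2.382, 0.043]
contact_force: [-0.2, 0.1, 1.3]
opening: 0.053
```

Call:
jog_arm([
  {"dx": 0.0,"dy": 0.0,"dz": 0.0,"twist": 0.0},
  {"dx": 0.0,"dy": 0.0,"dz": 0.0,"twist": 0.0},
  {"dx": 0.0,"dy": 0.0,"dz": 0.0,"twist": 0.0},
  {"dx": 0.0,"dy": 0.0,"dz": 0.0,"twist": 0.0},
  {"dx": 0.0,"dy": 0.0,"dz": 0.0,"twist": 0.0},
], gripper=0)

```text
t: 26.6
tool_pos: [0.6089, -0.2699, 0.0111]
tool_rot: [1.996, 2.382, 0.043]
contact_force: [0.0, 0.3, 0.6]
opening: 0.0855
```

Call:
jog_arm([
  {"dx": 0.0,"dy": 0.0,"dz": 0.3,"twist": 0.0},
  {"dx": 0.0,"dy": 0.0,"dz": 0.9,"twist": 0.0},
  {"dx": 0.0,"dy": 0.0,"dz": 1.6,"twist": 0.0},
  {"dx": 0.0,"dy": 0.0,"dz": 2.2,"twist": 0.0},
  {"dx": 0.0,"dy": 0.0,"dz": 2.2,"twist": 0.0},
])

```text
t: 27.22
tool_pos: [0.6116, -0.2714, 0.1497]
tool_rot: [1.99, 2.375, 0.045]
contact_force: [-0.2, 0.5, 0.1]
opening: 0.0855
```

Call:
jog_arm([
  {"dx": -0.8,"dy": 0.5,"dz": 0.0,"twist": 0.0},
  {"dx": -1.6,"dy": 1.0,"dz": 0.0,"twist": 0.0},
  {"dx": -2.4,"dy": 1.5,"dz": 0.0,"twist": 0.0},
  {"dx": -3.04,"dy": 1.9,"dz": 0.0,"twist": 0.0},
  {"dx": -3.04,"dy": 1.9,"dz": -0.5,"twist": 0.0},
])

```text
t: 27.85
tool_pos: [0.429, -0.1569, 0.1219]
tool_rot: [1.984, 2.37, 0.047]
contact_force: [0.2, -0.5, 0.5]
opening: 0.0853
```

Call:
jog_arm([
  {"dx": 0.0,"dy": 0.0,"dz": -0.3,"twist": 0.0},
  {"dx": 0.0,"dy": 0.0,"dz": -0.8,"twist": 0.0},
  {"dx": 0.0,"dy": 0.0,"dz": -0.8,"twist": 0.0},
  {"dx": 0.0,"dy": 0.0,"dz": -0.8,"twist": 0.0},
])

```text
t: 28.35
tool_pos: [0.4292, -0.1571, 0.0745]
tool_rot: [1.984, 2.37, 0.047]
contact_force: [-0.5, 0.2, 0.2]
opening: 0.0858
```

```bash
python3 - <<'E'
from m import *
im=grab('side','g'); cv2.imwrite('pics/side_g2.png',cv2.cvtColor(cv2.resize(im['frame'][100:220,220:380],(800,600),interpolation=2),cv2.COLOR_RGB2BGR))
print(ctrl.get_obs()['tool_pos'])
E
```

```text
[ 0.42968141 -0.15735492  0.07510281]
```

View pics/side_g2.png

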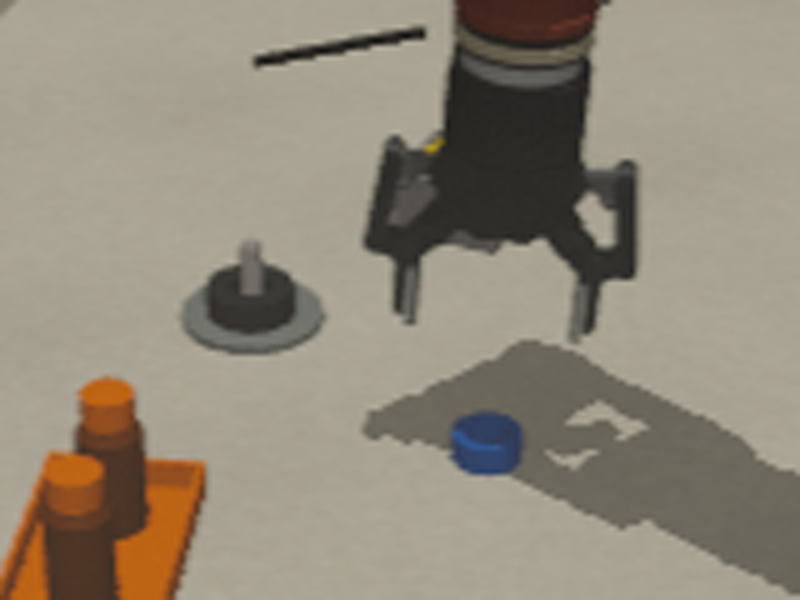

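The wide ring sits flat and centred on the base plate (crop 250,298), and the blue ring (487,442) is under the open gripper.

Call:
jog_arm([
  {"dx": 0.0,"dy": 0.0,"dz": -0.4,"twist": 0.0},
  {"dx": 0.0,"dy": 0.0,"dz": -0.8,"twist": 0.0},
  {"dx": 0.0,"dy": 0.0,"dz": -1.1,"twist": 0.0},
  {"dx": 0.0,"dy": 0.0,"dz": -1.2,"twist": 0.0},
  {"dx": 0.0,"dy": 0.0,"dz": -1.2,"twist": 0.0},
])

```text
t: 29.02
tool_pos: [0.4302, -0.1577, 0.0038]
tool_rot: [1.983, 2.368, 0.048]
contact_force: [0.5, -0.5, 0.0]
opening: 0.0854
```

Call:
jog_arm([
  {"dx": 0.0,"dy": 0.0,"dz": 0.0,"twist": 0.0},
  {"dx": 0.0,"dy": 0.0,"dz": 0.0,"twist": 0.0},
  {"dx": 0.0,"dy": 0.0,"dz": 0.0,"twist": 0.0},
  {"dx": 0.0,"dy": 0.0,"dz": 0.0,"twist": 0.0},
  {"dx": 0.0,"dy": 0.0,"dz": 0.0,"twist": 0.0},
], gripper=255)

```text
t: 29.65
tool_pos: [0.431, -0.1581, 0.0051]
tool_rot: [1.982, 2.367, 0.048]
contact_force: [-2.4, 1.5, 5.6]
opening: 0.0403
```

Call:
jog_arm([
  {"dx": 0.0,"dy": 0.0,"dz": 0.4,"twist": 0.0},
  {"dx": 0.0,"dy": 0.0,"dz": 1.0,"twist": 0.0},
  {"dx": 0.0,"dy": 0.0,"dz": 1.7,"twist": 0.0},
  {"dx": 0.0,"dy": 0.0,"dz": 2.4,"twist": 0.0},
  {"dx": 0.0,"dy": 0.0,"dz": 2.4,"twist": 0.0},
])

```text
t: 30.28
tool_pos: [0.4334, -0.1594, 0.1539]
tool_rot: [1.976, 2.361, 0.05]
contact_force: [0.1, 0.2, -0.3]
opening: 0.0405
```

Now to the stem: dx 0.174 = 2.9, dy −0.110 = −1.84.

Call:
jog_arm([
  {"dx": 0.7,"dy": -0.45,"dz": 0.0,"twist": 0.0},
  {"dx": 1.4,"dy": -0.9,"dz": 0.0,"twist": 0.0},
  {"dx": 2.1,"dy": -1.35,"dz": 0.0,"twist": 0.0},
  {"dx": 2.7,"dy": -1.7,"dz": 0.0,"twist": 0.0},
  {"dx": 2.9,"dy": -1.84,"dz": 0.0,"twist": 0.0},
])

```text
t: 30.9
tool_pos: [0.6079, -0.2704, 0.1517]
tool_rot: [1.978, 2.363, 0.05]
contact_force: [0.5, 0.1, -0.1]
opening: 0.0404
```

Call:
jog_arm([
  {"dx": 0.0,"dy": 0.0,"dz": -0.4,"twist": 0.0},
  {"dx": 0.0,"dy": 0.0,"dz": -0.9,"twist": 0.0},
  {"dx": 0.0,"dy": 0.0,"dz": -1.2,"twist": 0.0},
  {"dx": 0.0,"dy": 0.0,"dz": -1.2,"twist": 0.0},
  {"dx": 0.0,"dy": 0.0,"dz": -1.2,"twist": 0.0},
])

```text
t: 31.52
tool_pos: [0.6084, -0.2706, 0.0809]
tool_rot: [1.977, 2.362, 0.05]
contact_force: [0.5, 0.6, -0.7]
opening: 0.0403
```

```bash
python3 - <<'E'
from m import *
im=grab('side','k'); cv2.imwrite('pics/side_k2.png',cv2.cvtColor(cv2.resize(im['frame'][100:180,220:320],(750,600),interpolation=2),cv2.COLOR_RGB2BGR))
print(ctrl.get_obs()['tool_pos'])
for c,s,mm in comps(im,masks(im)['blue']):
    if s[4]<500: print(c,s,ray(im,*c,.0825))
E
```

```text
[ 0.60876657 -0.27079652  0.08144515]
[498.70434783   2.91014493] [469   0  58  10 345] [-0.11386207 -2.26326248  0.0825    ]
[269.54455446 139.20792079] [264 135  12  10 101] [ 0.60858255 -0.27575561  0.0825    ]
```

View pics/side_k2.png

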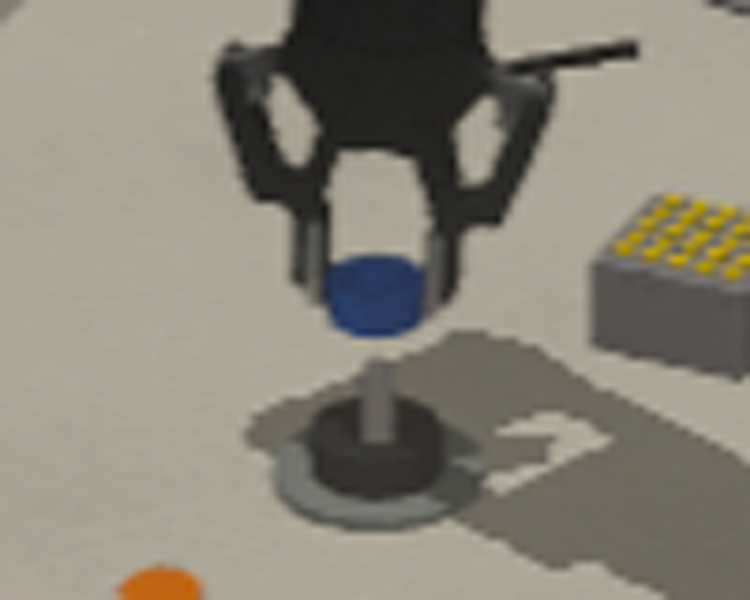

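Blue ring (col 375) is aligned above the stem (col 376). I descend.

Call:
jog_arm([
  {"dx": -0.02,"dy": 0.02,"dz": -0.2,"twist": 0.0},
  {"dx": -0.02,"dy": 0.02,"dz": -0.5,"twist": 0.0},
  {"dx": -0.02,"dy": 0.02,"dz": -0.75,"twist": 0.0},
  {"dx": -0.02,"dy": 0.02,"dz": -0.81,"twist": 0.0},
  {"dx": -0.02,"dy": 0.02,"dz": -0.81,"twist": 0.0},
])

```text
t: 32.2
tool_pos: [0.6075, -0.2696, 0.0323]
tool_rot: [1.977, 2.361, 0.05]
contact_force: [-0.1, -0.1, -1.0]
opening: 0.0404
```

Call:
jog_arm([
  {"dx": 0.0,"dy": 0.0,"dz": -0.03,"twist": 0.0},
  {"dx": 0.0,"dy": 0.0,"dz": -0.03,"twist": 0.0},
  {"dx": 0.0,"dy": 0.0,"dz": -0.03,"twist": 0.0},
])

```text
t: 32.58
tool_pos: [0.6079, -0.2699, 0.0313]
tool_rot: [1.976, 2.36, 0.05]
contact_force: [0.3, 0.5, 3.1]
opening: 0.0406
```

Call:
jog_arm([
  {"dx": 0.0,"dy": 0.0,"dz": 0.0,"twist": 0.0},
  {"dx": 0.0,"dy": 0.0,"dz": 0.0,"twist": 0.0},
  {"dx": 0.0,"dy": 0.0,"dz": 0.0,"twist": 0.0},
  {"dx": 0.0,"dy": 0.0,"dz": 0.0,"twist": 0.0},
  {"dx": 0.0,"dy": 0.0,"dz": 0.0,"twist": 0.0},
], gripper=0)

```text
t: 33.2
tool_pos: [0.6079, -0.2699, 0.0312]
tool_rot: [1.976, 2.36, 0.05]
contact_force: [0.0, 0.4, 0.1]
opening: 0.0851
```

Call:
jog_arm([
  {"dx": 0.0,"dy": 0.0,"dz": 0.3,"twist": 0.0},
  {"dx": 0.0,"dy": 0.0,"dz": 0.9,"twist": 0.0},
  {"dx": 0.0,"dy": 0.0,"dz": 1.6,"twist": 0.0},
  {"dx": 0.0,"dy": 0.0,"dz": 2.2,"twist": 0.0},
  {"dx": 0.0,"dy": 0.0,"dz": 2.6,"twist": 0.0},
])

```text
t: 33.83
tool_pos: [0.6089, -0.2704, 0.1918]
tool_rot: [1.972, 2.357, 0.052]
contact_force: [0.3, -0.7, -0.3]
opening: 0.085
```

Call:
jog_arm([
  {"dx": -0.7,"dy": 0.0,"dz": 0.2,"twist": 0.0},
  {"dx": -1.4,"dy": 0.0,"dz": 0.4,"twist": 0.0},
  {"dx": -2.0,"dy": 0.0,"dz": 0.6,"twist": 0.0},
  {"dx": -2.6,"dy": -0.3,"dz": 0.6,"twist": 0.0},
  {"dx": -3.2,"dy": -0.8,"dz": 0.6,"twist": 0.0},
])

```text
t: 34.45
tool_pos: [0.4162, -0.3185, 0.2298]
tool_rot: [1.968, 2.356, 0.051]
contact_force: [0.6, -0.8, 1.2]
opening: 0.0854
```

Call:
jog_arm([
  {"dx": 0.0,"dy": 0.0,"dz": 0.0,"twist": 0.0},
  {"dx": 0.0,"dy": 0.0,"dz": 0.0,"twist": 0.0},
  {"dx": 0.0,"dy": 0.0,"dz": 0.0,"twist": 0.0},
])

```text
t: 34.83
tool_pos: [0.4169, -0.318, 0.2303]
tool_rot: [1.967, 2.357, 0.051]
contact_force: [-0.0, 0.4, -0.3]
opening: 0.0855
```

```bash
python3 - <<'E'
from m import *
t=grab('top','z'); s=grab('side','z'); report('top',t)
cv2.imwrite('pics/stack.png',cv2.cvtColor(np.vstack([cv2.resize(s['frame'][130:180,220:320],(600,300),interpolation=2),cv2.resize(t['frame'][158:208,310:410],(600,300),interpolation=2)]),cv2.COLOR_RGB2BGR))
E
```

```text
top orange [266.7 184.3] [239, 166, 57, 37, 1274] z85 0.024 mean [0.6    0.0091 0.0182] ray@z [0.5988 0.009 ]
top green [185.3 186.8] [158, 171, 55, 33, 1461] z85 0.018 mean [0.5933 0.2511 0.0116] ray@z [0.5919 0.2499]
top blue [361.5 180.5] [354, 173, 16, 16, 139] z85 0.045 mean [ 0.6081 -0.2688  0.0382] ray@z [ 0.6067 -0.2672]
top yellow [204.4 269.7] [195, 261, 20, 19, 217] z85 0.022 mean [0.3489 0.1883 0.0187] ray@z [0.3489 0.1878]
top dark [490.1 161.1] [475, 145, 32, 34, 89] z85 0.009 mean [ 0.6759 -0.6697  0.0064] ray@z [ 0.6752 -0.6683]
top dark [355.9 183.9] [350, 172, 19, 20, 108] z85 0.027 mean [ 0.6014 -0.2556  0.0209] ray@z [ 0.6001 -0.2545]
top dark [361.5 180.9] [359, 178, 7, 6, 25] z85 0.049 mean [ 0.608  -0.2698  0.0336] ray@z [ 0.6048 -0.2663]
top dark [186.8 189.6] [181, 184, 10, 10, 50] z85 0.044 mean [0.5818 0.2433 0.0272] ray@z [0.5788 0.2399]
```

View pics/stack.png

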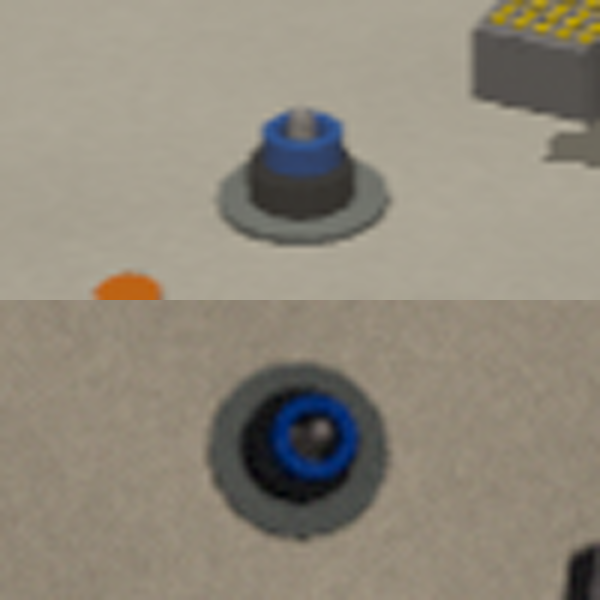

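View pics/top_z.png

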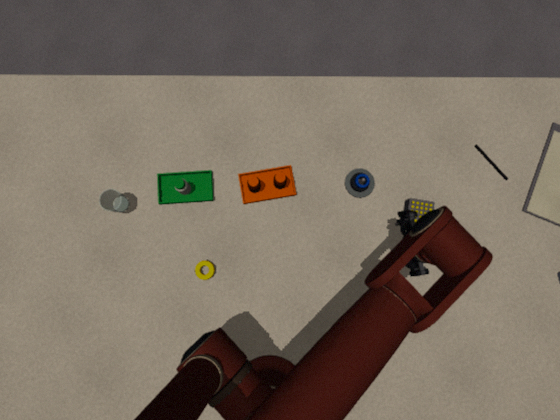

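View pics/side_z.png

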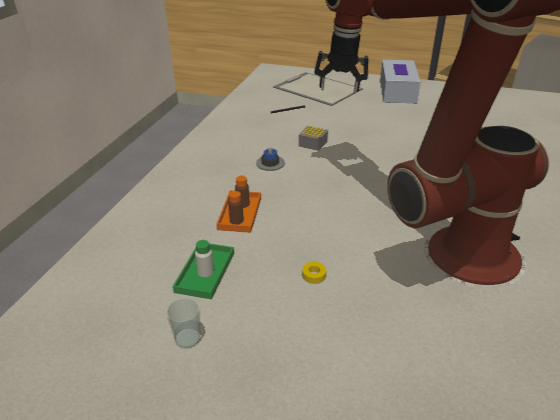

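All in place: orange caps at top-view (254,185) and (281,181) and the green cap at (182,186), each inside its tray. The stack is flat at (361,181). The beaker at (120,203) and the tip box have not moved, and the arm is clear. I hand the job in.

```bash
python3 - <<'E'
from h import *
print(ctrl.finish_job())
E
```

```text
the job is handed in; nothing more can be done
None
```

The bench is tidied and the job is handed in at about 35 s of the 141 s allowed. Both orange-capped bottles stand in the orange tray and the green-capped one in the green tray. The wide dark ring is on the base, with the blue ring on top of it over the stem.

- **Last pictures:** all three bottles are upright inside their trays and both rings sit flat.
- **Ring centring:** I put the blue ring about 1–3 mm from the stem axis. The wide ring I judged centred by eye in the pictures.
- **Bystanders:** the beaker is where it started. The tip box looks unmoved in the side view; in the last top view the arm partly hides it.
- **Contact forces:** every reading on the tool stayed under about 10 N.
- **Tool tilt:** the tool leaned slowly over the run, to roughly 0.06 rad by the end. I could not correct it with the moves available, and it did not visibly affect the stack.

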